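# Set the rotary table to the red mark and take the reading

## Task

Turn the dial of the rotary table with your fingertips, pushing on a side of its yellow finger notch, until the white index line points at the middle of the red target bar on the scale. With the dial at rest there, press the green button fully down to take the reading, let it come back up, and leave the setting as it is. Do not move the red bar, and do not lift, carry or shift the brass nozzle on the dial or the other loose parts.

Things in the scene. Friction and masses are not known exactly. Their poses are not given: they have to be found in the camera images.
- dial_center (a point): Turning axis of the bolted-down rotary table, at the height of the dial's flat top (42 mm above the bench). Round blue foot 254 mm across; white scale ring to radius 124 mm, its face 18 mm above the bench, black lines every 5 degrees; in it a dark steel dial 196 mm across that turns about the vertical
- dial (a joint): Angle of the dial in its foot, rad, counter-clockwise from above positive; no end stop in the range needed. Light friction holds it wherever it is left: about 2 N at the notch turns it, and it does not coast
- index_tip (a point): Outer end of the white index line: a radial line 5 mm wide on the dial's top, from radius 46 to 98 mm. This point is at radius 98 mm on the top face (42 mm above the bench)
- notch_floor (a point): On the yellow floor of the finger notch (26 mm above the bench, 16 mm below the dial's top), on its centre line, 74 mm from the axis, directly opposite the index line. Notch: 64 mm wide between upright parallel side walls, inner wall at radius 36 mm, open at the rim (radius 98 mm). Fingertips lowered into it push on a side wall to turn the dial either way
- target_tip (a point): Inner end of the red target bar, on its centre line and top, 102 mm from the axis, 24.5 mm above the bench. Bar: radial on the white scale, 22 mm long (radius 102 to 124 mm), 10 wide, 6 tall; x axis outward. Stiff, but can be knocked round the scale and must not be. At the start it is 0.8 to 2.2 rad counter-clockwise (from above) of the index line
- read_button_top (a point): Centre of the top of the green push button, 36 mm across, 64 mm above the bench when up, on a fixed yellow box 76 x 76 x 42 mm (a black collar 12 mm high and 52 mm across surrounds the button; its top is 10 mm below the button's). It is pressed straight down
- read_button (a joint): Travel of the green button, m: 0 up, 0.006 fully down; sprung, about 5 N holds it down
- nozzle_mid (a point): Centre of the stepped brass nozzle that stands loose on the middle of the dial: 44 mm across at the foot, 32 mm tall (top 74 mm above the bench). It turns with the dial and stays in the middle
- vblock_mid (a point): Centre of a loose wooden V-block, 100 x 36 x 50 mm, origin half-way up. Leave alone
- sleeve_mid (a point): Centre of a loose upright aluminium sleeve, 48 mm across, 50 mm tall. Leave alone
- starknob_mid (a point): Centre of a loose black six-lobed star knob with a steel stub on top, 54 mm across, 38 mm tall. Leave alone
Things that resemble listed ones, but are neither listed nor needed, are in the scene too. Of the things that look like the part that bears read_button_top, take the one that is farthest to the robot's left at the start. There is more than one size of the part that bears nozzle_mid; the job needs the smaller.

How it is judged (in metres and radians):
On the way, in this order (a step that is already met when the one before it is completed fails the run):
1. the dial rests with its index line at the red bar (y of index_tip in the frame of target_tip between -0.005 and 0.005 m and horizontal distance between index_tip and target_tip below 0.02 m and velocity of joint dial between -0.05 and 0.05 rad/s), for 0.3 s.
2. the green button is pressed down (value of joint read_button above 0.0045 m), for 0.05 s.
At the end, for the whole second after the job is handed in: index line's outer end within 5 mm sideways of the red bar's centre line, dial at rest; green button pressed at least 4.5 mm after that and up again; red bar within 6 mm, nozzle, V-block, sleeve and star knob within 12 mm of their starts and upright (0.2 rad) (all of step 1 and value of joint read_button below 0.002 m and distance of target_tip from where it was at the start of the episode below 0.006 m and horizontal distance between nozzle_mid and dial_center below 0.012 m and distance of each of nozzle_mid, vblock_mid, sleeve_mid, starknob_mid from where it was at the start of the episode below 0.012 m and angle between each of nozzle_mid, vblock_mid, sleeve_mid, starknob_mid's own z axis and vertical below 0.2 rad); the robot touches nothing.
It fails at once if the button is pressed while the index line is not at the red bar (value of joint read_button above 0.003 m and not (y of index_tip in the frame of target_tip between -0.005 and 0.005 m and horizontal distance between index_tip and target_tip below 0.02 m)).
It fails at once if the red target bar is knocked along the scale (distance of target_tip from where it was at the start of the episode above 0.006 m).
It fails at once if the nozzle or another loose part is lifted, carried, shifted or tipped (not (distance of each of nozzle_mid, vblock_mid, sleeve_mid, starknob_mid from where it was at the start of the episode below 0.012 m and angle between each of nozzle_mid, vblock_mid, sleeve_mid, starknob_mid's own z axis and vertical below 0.2 rad)).
It also fails if it takes over 51 s, if anything falls off the work surface, if the arm or the gripper's body presses on something with over 40 N, if the wrist force passes 120 N, or if a joint passes its speed limit or range.

## Robot

A 6-joint arm with a two-finger parallel gripper is mounted at the origin on the work surface. World frame = base frame: x ahead of the robot, y to its left, z up, the work surface at z = 0. Lengths are in m, angles in degrees, forces in N, time in s.
With the tool pointing down it reaches from about 0.3 to 0.75 m from the base axis. Payload 8.5 kg.
Tool frame: the origin (TCP) lies between the finger pads; the fingertips stand env.finger_overhang ahead of it and the grasp point (between the pads) lies 2 mm behind it (env.finger_overhang is the distance from the TCP to the fingertips, in m); z points along the fingers, y is the line along which they close (so a half turn about z gives the same grasp; the last joint's range is limited). The gripper opens to 85 mm and grips with 20 to 120 N. Pads are 22 mm wide; open, the fingers measure 114 mm over their backs; the gripper's body (76 mm by 85 mm) begins 54 mm behind the grasp point. The pads swing forward as they close: fully open they stand 13 mm farther back than shut.
Start: joints at [-12.336, 21.807, 74.336, -0, 83.858, -12.336], TCP at [0.55, 0, 0.248] pointing down, gripper open.
Joint ranges: [-178.18, 178.18], [-50.72, 133.34], [12.68, 142.11], [-81.47, 261.47], [9.98, 163.14], [-165.26, 165.26]. Speed limits (degrees/s): [136.94, 136.94, 180, 180, 180, 180].

## Interface

Orientations are given as a 3x3 rotation matrix whose columns are the frame's x, y, z axes.
In Python, from rig import env gives the robot as it stands. The module is installed in compiled form; this text tells all that it offers.
- The arm moves only by the tool jog_arm, never from a script. Its arguments are lists of equal length, an entry for each row: "hand": the finger opening in m, from 0 to 0.0854; "travel": the shift along the world's x, y, z in m, a list of three; "yaw": the turn about the world's z in rad. A call has exactly 5 rows; each row shifts and turns the commanded pose from where the row before left it; what a row does not reach is not made up. A row lasts 1/8 s, in which the tool goes at most 62.5 mm and 10.7 degrees, less where a joint would pass 70% of its speed; a pose out of reach is approached as far as the arm can. A call is refused whole if a number of a shift passes 0.0625 or a number of a turn 0.188, either way. A call with a gripper value outside its range is refused whole. The fingers move at their own pace and stop on an object; "grip_force" is the grip in N (left out, the last holds). Time passes only in rows, so rows that do not move let the fingers close, or fill a call up. It gives the time, the measured TCP pose, the force, the opening and the grip force at its end, in the units of the state.
- env.observe(): the state, without advancing time (a new reading comes with each control period).
- env.get_image(name): name is "scene" or "side" or "wrist"; returns the picture (400x640x3 uint8, red, green, blue); there is no depth.
- env.calibration(name): a dict with "fx", "fy", "cx", "cy" (pixels), "k1" (the pictures are not rectified: a ray, as slopes to the right and down, at radius r is drawn at 1 + k1 r^2 times it, then the intrinsics apply), "position" and "rotation" of the camera in the world; the wrist camera has in their place "hand_eye" (4x4, takes a point from camera to tool coordinates, whose origin is the TCP and whose axes are the flange's). Camera axes: x right, y down, z forward; pixel columns grow to the right and rows downward; lengths in m; the calibration is good to about 2 mm. A picture is of the moment at which its call begins: read the wrist's pose just before it. calibration takes no time and is no camera call.
- env.close_job(): hands the job in; it is judged then, once.
The state is a dict: "time_s": time; "q": joint angles; "qvel": joint speeds; "joint_efforts": joint torques, N m; "position": TCP position; "tool_rot": TCP orientation; "ft_force": force on the tool from outside, world axes, zero at the start; "wrist_torque": the same for the moment, N m; "grip_width": finger opening in m; "gripper_force": force on a finger pad.
Only numpy, scipy, OpenCV 4.12 (cv2) and the standard library are available. Lean on these libraries where they do the work, as an engineer would, in place of code of your own. Each camera call takes 0.05 s, during which the arm holds its last target. There are 200 camera calls.

## Working session

There is one attempt and no reset: what is moved stays moved. The work goes in short steps, Python scripts to look and compute and a tool call to move; the robot and the scene stay as the last step left them, time stands still between calls to the robot, and variables do not carry over. Pictures are saved under pics/ and viewed, at most 10 in all, crops included, and the job is handed in when it is done.

Besides the shell and the picture viewer there is one more tool, called after "Emit:" as name(argument=value, ...), one argument or row to a line, values as JSON. jog_arm: Moves the arm, as the interface text tells. Its arguments: {"type":"object","properties":{"hand":{"type":"array"},"travel":{"type":"array"},"yaw":{"type":"array"},"grip_force":{"type":"number"}},"required":["hand","travel","yaw"]}

```bash
mkdir -p pics; cat > h.py <<'E'
import numpy as np, cv2
from rig import env
def cam(n,o=None):
    c=env.calibration(n)
    if 'position' in c: return c,np.array(c['position']),np.array(c['rotation'])
    o=o or env.observe(); T=np.eye(4);T[:3,:3]=o['tool_rot'];T[:3,3]=o['position'];M=T@np.array(c['hand_eye'])
    return c,M[:3,3],M[:3,:3]
def at(cm,u,v,z):
    c,p,R=cm; d=np.array([(u-c['cx'])/c['fx'],(v-c['cy'])/c['fy']]); s=d.copy()
    for _ in range(20): s=d/(1+c['k1']*(s@s))
    r=R@np.array([s[0],s[1],1]); return p+r*(z-p[2])/r[2]
def pix(cm,P):
    c,p,R=cm; q=R.T@(np.array(P)-p); s=q[:2]/q[2]; s=s*(1+c['k1']*(s@s)); return s*[c['fx'],c['fy']]+[c['cx'],c['cy']]
def snap(n,f):
    o=env.observe(); im=env.get_image(n); cv2.imwrite(f'pics/{f}.png',im[:,:,::-1]); return cam(n,o),im
E
python3 - <<'E'
from h import *
for n in ['scene','side','wrist']:
    c,im=snap(n,n+'0'); print(n,c[1],c[2].round(3).tolist())
o=env.observe();print(o['time_s'],env.finger_overhang)
E
```

```text
scene [ 1.06231738 -0.01248524  0.8881635 ] [[-0.052, 0.862, -0.503], [0.999, 0.049, -0.02], [0.008, -0.504, -0.864]]
side [0.42851862 0.83846768 0.87629646] [[-0.986, -0.126, 0.11], [-0.166, 0.663, -0.73], [0.019, -0.738, -0.674]]
wrist [0.54967575 0.06726486 0.37261485] [[1.0, 0.001, -0.003], [-0.0, -0.964, -0.267], [-0.003, 0.267, -0.964]]
0.15 0.017
```

View pics/scene0.png

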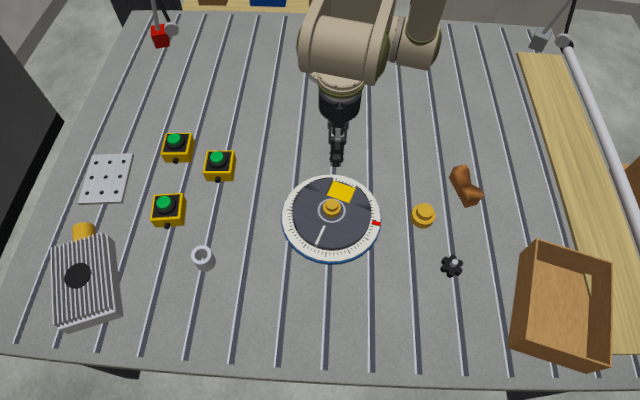

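View pics/wrist0.png

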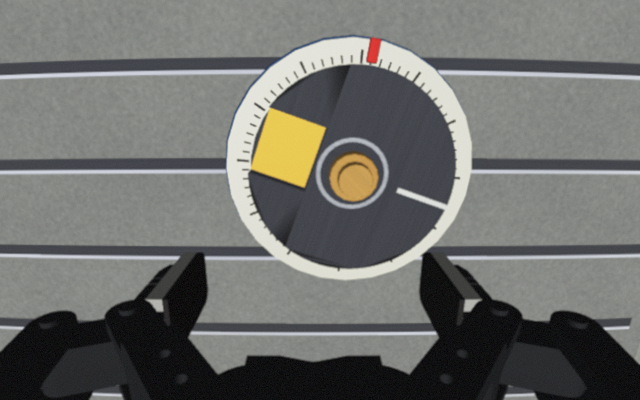

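Wrist picture: dial with nozzle (353,178), index line ending at (447,207), notch floor (288,148), and red bar at (374,50).

Scene picture: button boxes at (177,142), (219,160) and (167,205). Image right is +y, the robot's left, so (219,160) is the candidate. The nozzle on the dial is at (331,207), and a larger look-alike stands off it at (424,215). I'll measure both and check them in a crop.

```bash
cat > m.py <<'E'
from h import *
def blob(m):
    n,l,s,c=cv2.connectedComponentsWithStats(m.astype(np.uint8)); return [(s[i,4],c[i].round(1)) for i in range(1,n) if s[i,4]>25]
E
python3 - <<'E'
from m import *
sc=cam('scene'); im=cv2.imread('pics/scene0.png').astype(int); b,g,r=im[...,0],im[...,1],im[...,2]
for a,c in blob((g>r+50)&(g>b+40)): print('green',a,c,at(sc,*c,.064).round(4))
for n,u,v,z in [('nozzle',331,206,.07),('bigger',424,213,.05),('vblock',465,185,.025),('knob',452,265,.02),('sleeve',202,256,.05)]: print(n,at(sc,u,v,z).round(3))
sd=cam('side'); s2=cv2.imread('pics/side0.png').astype(int); b,g,r=s2[...,0],s2[...,1],s2[...,2]
for a,c in blob((g>r+50)&(g>b+40)): print('side green',a,c,at(sd,*c,.064).round(4))
w=cam('wrist'); im=cv2.imread('pics/wrist0.png').astype(int); b,g,r=im[...,0],im[...,1],im[...,2]
for a,c in blob((r>g+90)&(r>b+90)&(g<90)): print('red',a,c,at(w,*c,.023).round(4))
y=(r>180)&(g>150)&(b<120)
for a,c in blob(y): print('yel',a,c,at(w,*c,.026).round(4))
# white ring pixels -> outer circle fit at z=.018
m=((r>190)&(g>190)&(b>180)).astype(np.uint8); m[300:]=0
cs,_=cv2.findContours(m,cv2.RETR_EXTERNAL,cv2.CHAIN_APPROX_NONE); k=max(cs,key=lambda q:cv2.boundingRect(q)[2]);print(cv2.boundingRect(k))
h=cv2.convexHull(k)[:,0]; P=np.array([at(w,*p,.018)[:2] for p in h])
A=np.c_[2*P,np.ones(len(P))]; x=np.linalg.lstsq(A,(P**2).sum(1),rcond=None)[0]; print('centre',x[:2],'R',np.sqrt(x[2]+x[:2]@x[:2]))
for a,c in blob(m): print('white',a,c,at(w,*c,.042).round(4))
for n,u,v in [('idx in',397,190),('idx out',447,207)]: print(n,at(w,u,v,.042).round(4))
c1=cv2.resize(cv2.imread('pics/scene0.png')[120:235,140:250],None,fx=3.6,fy=3.6,interpolation=cv2.INTER_CUBIC)
c2=cv2.resize(cv2.imread('pics/scene0.png')[170:270,275:385],None,fx=3.6,fy=3.6,interpolation=cv2.INTER_CUBIC)
c2=cv2.copyMakeBorder(c2,0,len(c1)-len(c2),0,0,cv2.BORDER_CONSTANT)
cv2.imwrite('pics/crop.png',np.hstack([c1,c2]))
E
```

```text
green 115 [173.4 138.5] [ 0.4021 -0.4358  0.064 ]
green 128 [216.3 156.7] [ 0.4568 -0.3074  0.064 ]
green 154 [163.  201.9] [ 0.5993 -0.4132  0.064 ]
nozzle [ 0.591 -0.004  0.07 ]
bigger [0.586 0.223 0.05 ]
vblock [0.481 0.346 0.025]
knob [0.706 0.288 0.02 ]
sleeve [ 0.728 -0.293  0.05 ]
side green 55 [391.9 119.5] [ 0.3996 -0.4317  0.064 ]
side green 64 [369.8 142.3] [ 0.4543 -0.3034  0.064 ]
red 234 [373.2  50. ] [0.6036 0.1086 0.023 ]
yel 3719 [287.2 147.2] [0.5238 0.0199 0.026 ]
yel 1307 [353.7 179. ] [ 0.5887 -0.0115  0.026 ]
(206, 38, 434, 242)
centre [ 0.65842332 -0.00495359] R 0.16586792581630957
white 12453 [348.5 144. ] [0.5812 0.025  0.042 ]
white 734 [125.3  73.5] [0.3819 0.0885 0.042 ]
white 555 [536.   74.3] [0.7476 0.0883 0.042 ]
white 514 [108.6 171.4] [ 3.54e-01 -2.00e-04  4.20e-02]
white 331 [ 87.4 256.5] [ 0.3172 -0.0889  0.042 ]
white 326 [543.4 256.7] [ 0.7843 -0.0887  0.042 ]
idx in [ 0.6284 -0.0185  0.042 ]
idx out [ 0.6781 -0.0354  0.042 ]
```

View pics/crop.png

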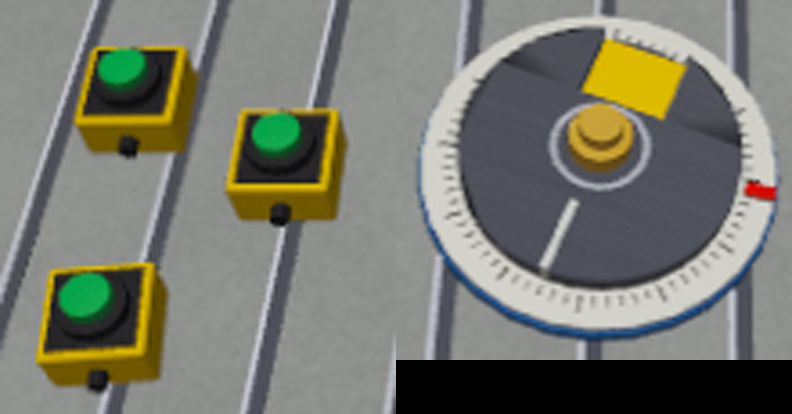

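Crop: the green button at scene (219,160) is the box with the greatest y, about (0.455, -0.305). The others are at y = -0.436 and -0.413. The small nozzle is the one on the dial.

Dial centre is about (0.585, -0.004). Checks: index line 52.5 mm long (52 expected), bar at radius 114 mm (113 expected). The index is at -18.8° and the bar at 80.7°, so the dial must turn about 99.5° counter-clockwise.

Emit:
jog_arm(
  hand=[0,0,0,0,0],
  travel=[
    [-0.035,0.02,-0.03],
    [0,0,-0.03],
    [0,0,-0.03],
    [0,0,-0.02],
    [0,0,0],
  ],
  yaw=[0,0,0,0,0],
)

```text
time_s: 0.78
position: [0.5143, 0.0201, 0.1372]
tool_rot: [[0.0, 1.0, -0.003], [1.0, -0.0, 0.001], [0.001, -0.003, -1.0]]
ft_force: [0.3, -0.3, -0.2]
grip_width: 0.0001
gripper_force: 0.0
```

```bash
python3 - <<'E'
from m import *
w,im=snap('wrist','w1'); print(env.observe()['position'],env.observe()['grip_width'])
E
```

```text
[0.51494244 0.02001137 0.13828783] -0.00033860157347685287
```

View pics/w1.png

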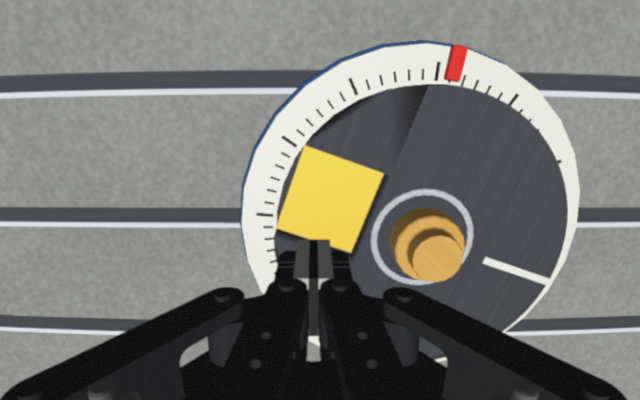

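The wrist picture shows the fingers shut above the notch: pads at (315,260), nozzle (430,245), bar (456,62). Next I'll check how far the finger linkage clears the nozzle.

```bash
python3 - <<'E'
from m import *
w=cam('wrist'); T=np.array(env.observe()['position'])
for u,v in [(230,293),(400,293),(405,300),(290,285),(342,285),(300,243),(330,243),(600,385),(30,385)]:
    a=at(w,u,v,.0); p=w[1]; 
    for yo in (0,.011):
        s=(T[1]+yo-p[1])/(a[1]-p[1]); print((u,v),yo,((p+s*(a-p))-T).round(3)*1000)
for u,v in [(483,260),(549,282)]: print('idx',at(w,u,v,.042).round(4))
for u,v in [(450,81),(462,46)]: print('bar',at(w,u,v,.023).round(4))
E
```

```text
(230, 293) 0 [-30.  -0.  11.]
(230, 293) 0.011 [-25.  11.  30.]
(400, 293) 0 [30. -0. 11.]
(400, 293) 0.011 [25. 11. 30.]
(405, 300) 0 [31. -0. 16.]
(405, 300) 0.011 [26. 11. 34.]
(290, 285) 0 [-9. -0.  6.]
(290, 285) 0.011 [-8. 11. 25.]
(342, 285) 0 [10. -0.  6.]
(342, 285) 0.011 [ 9. 11. 25.]
(300, 243) 0 [ -7.  -0. -34.]
(300, 243) 0.011 [-6. 11. -8.]
(330, 243) 0 [  7.  -0. -34.]
(330, 243) 0.011 [ 6. 11. -8.]
(600, 385) 0 [70. -0. 56.]
(600, 385) 0.011 [59. 11. 68.]
(30, 385) 0 [-70.  -0.  57.]
(30, 385) 0.011 [-59.  11.  68.]
idx [ 0.6294 -0.0191  0.042 ]
idx [ 0.6795 -0.0366  0.042 ]
bar [0.6021 0.0973 0.023 ]
bar [0.6079 0.1187 0.023 ]
```

Emit:
jog_arm(
  hand=[0,0,0,0,0],
  travel=[
    [0,0,-0.04],
    [0,0,-0.03],
    [0,0,-0.02],
    [0,0,0],
    [0,0,0],
  ],
  yaw=[0,0,0,0,0],
)

```text
time_s: 1.45
position: [0.5158, 0.0199, 0.0496]
tool_rot: [[-0.0, 1.0, 0.002], [1.0, 0.0, -0.0], [-0.0, 0.002, -1.0]]
ft_force: [0.1, -0.2, -0.2]
grip_width: 0.0001
gripper_force: 0.0
```

```bash
python3 - <<'E'
import numpy as np
C=np.array([.586,-.004])
p=np.array([.515,.02])
for a in list(range(170,281,6)):
    q=C+.076*np.array([np.cos(np.radians(a)),np.sin(np.radians(a))]);print(a,q.round(4),((q-p)*1000).round(1));p=q
E
```

```text
170 [0.5112 0.0092] [ -3.8 -10.8]
176 [0.5102 0.0013] [-1.  -7.9]
182 [ 0.51   -0.0067] [-0.1 -8. ]
188 [ 0.5107 -0.0146] [ 0.7 -7.9]
194 [ 0.5123 -0.0224] [ 1.5 -7.8]
200 [ 0.5146 -0.03  ] [ 2.3 -7.6]
206 [ 0.5177 -0.0373] [ 3.1 -7.3]
212 [ 0.5215 -0.0443] [ 3.9 -7. ]
218 [ 0.5261 -0.0508] [ 4.6 -6.5]
224 [ 0.5313 -0.0568] [ 5.2 -6. ]
230 [ 0.5371 -0.0622] [ 5.8 -5.4]
236 [ 0.5435 -0.067 ] [ 6.4 -4.8]
242 [ 0.5503 -0.0711] [ 6.8 -4.1]
248 [ 0.5575 -0.0745] [ 7.2 -3.4]
254 [ 0.5651 -0.0771] [ 7.5 -2.6]
260 [ 0.5728 -0.0788] [ 7.8 -1.8]
266 [ 0.5807 -0.0798] [ 7.9 -1. ]
272 [ 0.5887 -0.08  ] [ 8.  -0.1]
278 [ 0.5966 -0.0793] [7.9 0.7]
```

Emit:
jog_arm(
  hand=[0,0,0,0,0],
  travel=[
    [-0.004,-0.011,-0.001],
    [-0.001,-0.008,0],
    [0,-0.008,0],
    [0.001,-0.008,0],
    [0.0015,-0.008,0],
  ],
  yaw=[0,0,0,0,0],
)

```text
time_s: 2.08
position: [0.5127, -0.0235, 0.0473]
tool_rot: [[0.0, 1.0, 0.0], [1.0, -0.0, 0.0], [0.0, 0.0, -1.0]]
ft_force: [2.7, 3.9, 1.0]
grip_width: -0.0001
gripper_force: 2.1
```

Emit:
jog_arm(
  hand=[0,0,0,0,0],
  travel=[
    [0.002,-0.0075,0],
    [0.003,-0.0075,0],
    [0.004,-0.007,0],
    [0.0045,-0.0065,0],
    [0.005,-0.006,0],
  ],
  yaw=[0,0,0,0,0],
)

```text
time_s: 2.7
position: [0.531, -0.0578, 0.0472]
tool_rot: [[-0.0, 1.0, -0.001], [1.0, 0.0, 0.0], [0.0, -0.001, -1.0]]
ft_force: [0.9, 5.1, 0.1]
grip_width: -0.0002
gripper_force: 1.9
```

```bash
python3 - <<'E'
from m import *
w,im=snap('wrist','w2'); o=env.observe(); print(o['position'],o['ft_force'])
E
```

```text
[ 0.53171224 -0.05866741  0.04723639] [ 0.59140362 -0.73134674 -0.29366348]
```

View pics/w2.png

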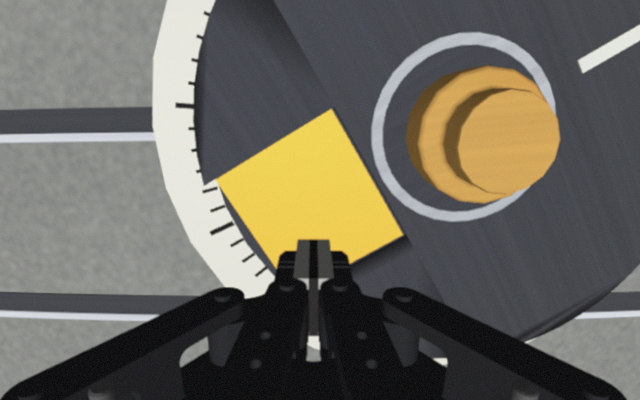

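The picture shows the fingers pushing the lower wall. The inner notch edge runs (403,235)-(331,108), so the notch is near 210°. It needs about 51° more, so I'll approach in two steps and then measure.

Emit:
jog_arm(
  hand=[0,0,0,0,0],
  travel=[
    [0.006,-0.0055,0],
    [0.0065,-0.0045,0],
    [0.007,-0.004,0],
    [0.007,-0.0035,0],
    [0.0075,-0.0025,0],
  ],
  yaw=[0,0,0,0,0],
)

```text
time_s: 3.38
position: [0.5652, -0.0777, 0.0472]
tool_rot: [[-0.0, 1.0, -0.001], [1.0, 0.0, 0.0], [0.0, -0.001, -1.0]]
ft_force: [-1.2, 3.9, -0.3]
grip_width: 0.0002
gripper_force: 1.8
```

Emit:
jog_arm(
  hand=[0,0,0,0,0],
  travel=[
    [0.008,-0.002,0],
    [0.006,-0.001,0],
    [0,0,0],
    [0,0,0],
    [0,0,0],
  ],
  yaw=[0,0,0,0,0],
)

```text
time_s: 4.0
position: [0.5791, -0.0808, 0.0475]
tool_rot: [[0.0, 1.0, 0.001], [1.0, -0.0, -0.0], [-0.0, 0.001, -1.0]]
ft_force: [-0.3, 0.1, -0.0]
grip_width: -0.0001
gripper_force: 0.0
```

```bash
python3 - <<'E'
from m import *
o=env.observe(); print(o['position'],o['ft_force'])
w,im=snap('wrist','w3'); s,i2=snap('scene','s3')
c2=cv2.resize(cv2.imread('pics/s3.png')[165:270,275:390],(690,630)[:2],interpolation=cv2.INTER_CUBIC)[:590]
cv2.imwrite('pics/s3c.png',c2)
E
```

```text
[ 0.57905382 -0.08077796  0.0474832 ] [-0.30956442  0.09891139 -0.03355304]
```

View pics/s3c.png

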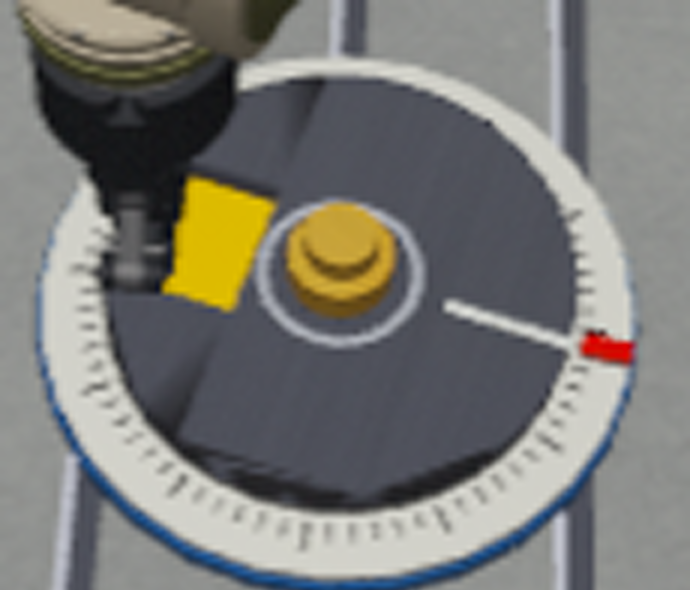

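The crop shows the index line from (450,305) to (573,347) and the bar around (607,349), with some turn still to go. Computing the angle left.

```bash
python3 - <<'E'
from m import *
s=cam('scene'); f=lambda u,v,z: at(s,u/6+275-.4,v/6+165-.4,z)[:2]
a,b=f(450,305,.042),f(573,347,.042); r=f(607,346,.0245); ang=lambda d:np.degrees(np.arctan2(d[1],d[0]))
i=ang(b-a); print(a,b,np.linalg.norm(b-a),'idx',i); C=b-.098*(b-a)/np.linalg.norm(b-a); print('C',C)
for c in (C,np.array([.586,-.004]),np.array([.589,-.003])): print('bar',ang(r-c),np.linalg.norm(r-c),'idx',ang(b-c))
im=cv2.imread('pics/s3.png').astype(int); B,G,R=im[...,0],im[...,1],im[...,2]
print([(q,at(s,*c,.0235)) for q,c in blob((R>G+90)&(R>B+90)&(G<90)) for q in [c]][:6])
E
```

```text
[0.59877937 0.04228883] [0.61523742 0.09205299] 0.05241505657515439 idx 71.69986707297781
C [ 0.58446594 -0.00099064]
bar 79.47577037627413 0.11107522495544027 idx 71.69986707297777
bar 80.5121947474662 0.11377237685172387 idx 73.07035889549788
bar 81.93757822148446 0.11232630049252394 idx 74.56893148062707
[(array([157.2,  30.1]), array([-0.11457161, -0.64085094,  0.0235    ]))]
```

Emit:
jog_arm(
  hand=[0,0,0,0,0],
  travel=[
    [0.004,0,0],
    [0.003,0,0],
    [0.0015,0,0],
    [0,0,0],
    [0,0,0],
  ],
  yaw=[0,0,0,0,0],
)

```text
time_s: 4.72
position: [0.5875, -0.0805, 0.0473]
tool_rot: [[-0.0, 1.0, 0.0], [1.0, 0.0, 0.0], [0.0, 0.0, -1.0]]
ft_force: [-1.6, 1.8, 0.6]
grip_width: 0.0001
gripper_force: 0.7
```

Emit:
jog_arm(
  hand=[0,0,0,0,0],
  travel=[
    [-0.005,0,0],
    [0,0,0.04],
    [0,0.02,0.04],
    [0,0.03,0.04],
    [0,0,0],
  ],
  yaw=[0,0,0,0,0],
)

```text
time_s: 5.35
position: [0.5835, -0.0294, 0.1706]
tool_rot: [[-0.002, 1.0, 0.007], [1.0, 0.002, -0.002], [-0.002, 0.007, -1.0]]
ft_force: [-0.9, -0.8, 0.6]
grip_width: -0.0003
gripper_force: 0.0
```

```bash
python3 - <<'E'
from m import *
w,im=snap('wrist','w4'); print(env.observe()['position'])
p=pix(w,[.604,.108,.024]);print(p); u,v=(p-[80,60]).astype(int); v=max(v,0);u=max(u,0)
print(u,v); cv2.imwrite('pics/w4c.png',cv2.resize(cv2.imread('pics/w4.png')[v:v+150,u:u+160],None,fx=4,fy=4,interpolation=cv2.INTER_CUBIC))
E
```

```text
[ 0.58275385 -0.03014354  0.16852095]
[343.08661807  -8.76074596]
263 0
```

View pics/w4c.png

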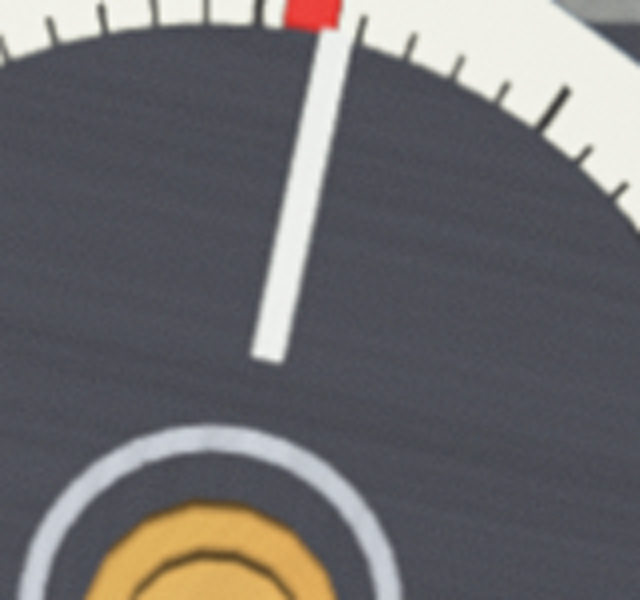

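The crop shows the index end at (337,30), a little clockwise of the bar's inner end at (312,25). The bar is cut off at the picture's edge, so I'll shift the camera to see all of it.

Emit:
jog_arm(
  hand=[0,0,0,0,0],
  travel=[
    [0,0.02,0.01],
    [0,0.02,0.01],
    [0,0.01,0],
    [0,0,0],
    [0,0,0],
  ],
  yaw=[0,0,0,0,0],
)

```text
time_s: 6.02
position: [0.5824, 0.0193, 0.1869]
tool_rot: [[0.0, 1.0, -0.001], [1.0, -0.0, -0.0], [-0.0, -0.001, -1.0]]
ft_force: [0.6, -0.3, 0.6]
grip_width: -0.0
gripper_force: 0.0
```

```bash
cat > ang.py <<'E'
from m import *
import sys
w,im=snap('wrist',sys.argv[1]); im=im.astype(int); R,G,B=im[...,0],im[...,1],im[...,2]
def rect(mask,z,lo,hi,pick):
    n,l,s,c=cv2.connectedComponentsWithStats(mask.astype(np.uint8)); i=pick(s,c,n)
    vv,uu=np.nonzero(l==i); P=np.array([at(w,u,v,z)[:2] for u,v in zip(uu,vv)]); return P
red=rect((R>G+80)&(R>B+80)&(G<100),.0245,0,0,lambda s,c,n:1+np.argmax(s[1:,4]))
# index line: white pixels, in world radius 50..92 at z=.042 from approx centre
C=np.array([.5862,-.004]); 
vv,uu=np.nonzero((R>185)&(G>185)&(B>175)); P=np.array([at(w,u,v,.042)[:2] for u,v in zip(uu,vv)])
d=P-C; r=np.hypot(*d.T); a=np.degrees(np.arctan2(d[:,1],d[:,0])); k=(r>50)&(r<1)&(r>.05)&(r<.092)|((r>.05)&(r<.092)); k&=abs(a-80)<20
L=P[k]; m=L.mean(0); u=np.linalg.svd(L-m)[2][0]; u*=np.sign(u[1]); print('line',len(L),m,np.degrees(np.arctan2(u[1],u[0])))
rr=np.hypot(*(L-C).T).mean(); Cn=m-.071*u; print('centre',Cn, 'mean r',rr)
q=red.mean(0); print('red',len(red),q,red.min(0),red.max(0))
# tip: red pts with line axis; angle about centres
for c in (C,Cn):
    A=lambda x:np.degrees(np.arctan2(*(x-c)[::-1])); print('c',c,'bar',A(q),np.hypot(*(q-c)),'idx',A(m),'left',A(q)-A(m))
print(env.observe()['position'],'red px',pix(w,[*q,.0245]))
E
python3 ang.py w5
```

```text
line 399 [0.59940107 0.06606694] 78.09143616436359
centre [ 0.58475019 -0.00340501] mean r 0.0713159824537074
red 328 [0.60364167 0.10880117] [0.59818519 0.0978693 ] [0.60926655 0.1188679 ]
c [ 0.5862 -0.004 ] bar 81.21035343828395 0.11414164342416291 idx 79.33017611839357 left 1.8801773198903788
c [ 0.58475019 -0.00340501] bar 80.44308083236662 0.1137853860554899 idx 78.09143616436354 left 2.3516446680030754
[0.58241853 0.01910636 0.18696521] red px [342.33018824  66.00854328]
```

View pics/w5.png

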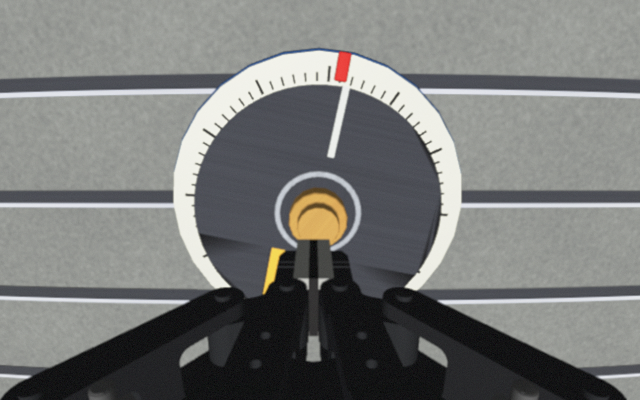

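The picture shows the bar at (342,66) with the index just clockwise of it. About 2.1° is left, or 2.8 mm at the fingers. Going back into the notch.

Emit:
jog_arm(
  hand=[0,0,0,0,0],
  travel=[
    [0,-0.035,0],
    [0,-0.035,-0.01],
    [0,-0.03,-0.03],
    [0,0,-0.03],
    [0,0,0],
  ],
  yaw=[0,0,0,0,0],
)

```text
time_s: 6.7
position: [0.5814, -0.0809, 0.1154]
tool_rot: [[0.001, 1.0, -0.004], [1.0, -0.001, 0.002], [0.002, -0.004, -1.0]]
ft_force: [0.7, 0.4, -0.3]
grip_width: -0.0
gripper_force: 0.0
```

Emit:
jog_arm(
  hand=[0,0,0,0,0],
  travel=[
    [0,0,-0.04],
    [0,0,-0.03],
    [0,0,0],
    [0,0,0],
    [0,0,0],
  ],
  yaw=[0,0,0,0,0],
)

```text
time_s: 7.32
position: [0.5833, -0.0807, 0.049]
tool_rot: [[-0.0, 1.0, 0.003], [1.0, 0.0, -0.001], [-0.001, 0.003, -1.0]]
ft_force: [-0.2, -0.1, 0.6]
grip_width: -0.0001
gripper_force: 0.0
```

Emit:
jog_arm(
  hand=[0,0,0,0,0],
  travel=[
    [0.003,0,0],
    [0.002,0,0],
    [0.0015,0,0],
    [0.001,0,0],
    [0,0,0],
  ],
  yaw=[0,0,0,0,0],
)

```text
time_s: 7.95
position: [0.5899, -0.0804, 0.0473]
tool_rot: [[-0.0, 1.0, -0.0], [1.0, 0.0, 0.0], [0.0, -0.0, -1.0]]
ft_force: [-1.4, 0.7, 1.5]
grip_width: -0.0001
gripper_force: 0.8
```

Emit:
jog_arm(
  hand=[0,0,0,0,0],
  travel=[
    [0,0,0],
    [-0.005,0,0],
    [0,0,0.04],
    [0,0.02,0.04],
    [0,0.03,0.04],
  ],
  yaw=[0,0,0,0,0],
)

```text
time_s: 8.57
position: [0.5848, -0.0306, 0.1685]
tool_rot: [[0.001, 1.0, 0.0], [1.0, -0.001, -0.0], [-0.0, 0.0, -1.0]]
ft_force: [1.2, 0.1, -0.9]
grip_width: -0.0002
gripper_force: 0.0
```

Emit:
jog_arm(
  hand=[0,0,0,0,0],
  travel=[
    [0,0.025,0.02],
    [0,0.025,0],
    [0,0,0],
    [0,0,0],
    [0,0,0],
  ],
  yaw=[0,0,0,0,0],
)

```text
time_s: 9.2
position: [0.585, 0.0186, 0.187]
tool_rot: [[0.001, 1.0, -0.0], [1.0, -0.001, -0.0], [-0.0, -0.0, -1.0]]
ft_force: [-0.1, -0.1, 0.1]
grip_width: 0.0002
gripper_force: 0.0
```

```bash
python3 ang.py w6; python3 - <<'E'
import cv2
cv2.imwrite('pics/w6c.png',cv2.resize(cv2.imread('pics/w6.png')[40:170,270:420],None,fx=4,fy=4,interpolation=cv2.INTER_CUBIC))
E
```

```text
line 403 [0.59740708 0.0665495 ] 79.83808604392439
centre [ 0.58488052 -0.00333673] mean r 0.07145050147099945
red 327 [0.60375733 0.10876986] [0.59861109 0.09793265] [0.60973136 0.11891704]
c [ 0.5862 -0.004 ] bar 81.15056907039298 0.11412843714674731 idx 80.9737473899168 left 0.17682168047618063
c [ 0.58488052 -0.00333673] bar 80.44203846133396 0.11368474428338897 idx 79.83808604392443 left 0.6039524174095305
[0.5849888  0.01865735 0.18704051] red px [338.87534021  65.13430214]
```

View pics/w6c.png

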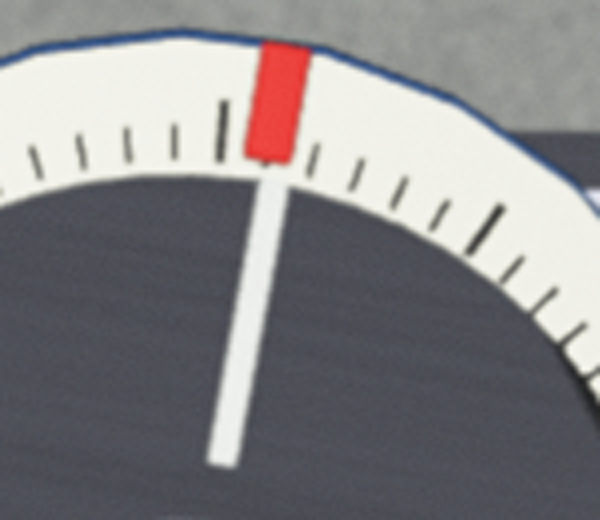

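The crop shows the index line meeting the bar's middle: line end (273,180), bar inner end (268,160). The error is at most 0.6°, about 1 mm, and the bar hasn't moved. Next is the button at (0.4555, -0.3055), keeping high on the way.

Emit:
jog_arm(
  hand=[0,0,0,0,0],
  travel=[
    [-0.02,-0.045,0],
    [-0.02,-0.045,0],
    [-0.02,-0.045,0],
    [-0.02,-0.045,0],
    [-0.02,-0.045,0],
  ],
  yaw=[0,0,0,0,0],
)

```text
time_s: 9.88
position: [0.484, -0.2074, 0.1873]
tool_rot: [[0.001, 1.0, 0.0], [1.0, -0.001, -0.0], [-0.0, 0.0, -1.0]]
ft_force: [0.1, -0.1, 0.3]
grip_width: 0.0
gripper_force: 0.0
```

Emit:
jog_arm(
  hand=[0,0,0,0,0],
  travel=[
    [-0.0145,-0.04,0],
    [-0.0145,-0.035,0],
    [0,-0.002,0],
    [0,0,0],
    [0,0,0],
  ],
  yaw=[0,0,0,0,0],
)

```text
time_s: 10.5
position: [0.4563, -0.2816, 0.1873]
tool_rot: [[-0.001, 1.0, -0.0], [1.0, 0.001, 0.0], [0.0, -0.0, -1.0]]
ft_force: [0.2, -0.6, 0.1]
grip_width: -0.0001
gripper_force: 0.0
```

```bash
python3 - <<'E'
from m import *
print(env.observe()['position'])
w,im=snap('wrist','w7'); im=im.astype(int); r,g,b=im[...,0],im[...,1],im[...,2]
for a,c in blob((g>r+50)&(g>b+40)): print(a,c,at(w,*c,.064))
E
```

```text
[ 0.45627837 -0.28162962  0.18733883]
1405 [308.2 224.5] [ 0.45201548 -0.30481484  0.064     ]
```

Emit:
jog_arm(
  hand=[0,0,0,0,0],
  travel=[
    [-0.002,-0.0255,0],
    [0,0,-0.04],
    [0,0,-0.04],
    [0,0,-0.012],
    [0,0,0],
  ],
  yaw=[0,0,0,0,0],
)

```text
time_s: 11.18
position: [0.4542, -0.3086, 0.0955]
tool_rot: [[0.0, 1.0, -0.0], [1.0, -0.0, 0.0], [0.0, -0.0, -1.0]]
ft_force: [-0.5, -0.4, -0.0]
grip_width: 0.0003
gripper_force: 0.0
```

Emit:
jog_arm(
  hand=[0,0,0,0,0],
  travel=[
    [0,0,-0.008],
    [0,0,-0.006],
    [0,0,-0.002],
    [0,0,0],
    [0,0,0],
  ],
  yaw=[0,0,0,0,0],
)

```text
time_s: 11.8
position: [0.4541, -0.3081, 0.0797]
tool_rot: [[-0.0, 1.0, 0.0], [1.0, 0.0, -0.001], [-0.001, 0.0, -1.0]]
ft_force: [0.5, 0.4, 1.8]
grip_width: 0.0001
gripper_force: 1.1
```

Emit:
jog_arm(
  hand=[0,0,0,0,0],
  travel=[
    [0,0,-0.002],
    [0,0,-0.002],
    [0,0,-0.0015],
    [0,0,0],
    [0,0,0],
  ],
  yaw=[0,0,0,0,0],
)

```text
time_s: 12.42
position: [0.4542, -0.3081, 0.0749]
tool_rot: [[-0.0, 1.0, 0.001], [1.0, 0.0, -0.001], [-0.001, 0.001, -1.0]]
ft_force: [-1.7, 1.5, 14.1]
grip_width: -0.0
gripper_force: 6.8
```

14 N against the 5 N spring, with the tip at 58 mm, means the button is on its stop. Releasing and checking the dial.

Emit:
jog_arm(
  hand=[0,0,0,0,0],
  travel=[
    [0,0,0],
    [0,0,0.02],
    [0,0,0.04],
    [0,0,0.04],
    [0,0,0],
  ],
  yaw=[0,0,0,0,0],
)

```text
time_s: 13.05
position: [0.4546, -0.3086, 0.1761]
tool_rot: [[-0.0, 1.0, 0.003], [1.0, 0.0, -0.003], [-0.003, 0.003, -1.0]]
ft_force: [0.0, -0.3, -0.6]
grip_width: 0.0
gripper_force: 0.0
```

```bash
python3 - <<'E'
from m import *
s,i2=snap('scene','s8'); print(env.observe()['ft_force'])
cv2.imwrite('pics/s8c.png',cv2.resize(cv2.imread('pics/s8.png')[120:280,140:490],None,fx=2.2,fy=2.2,interpolation=cv2.INTER_CUBIC))
E
```

```text
[-0.17447178 -0.653048    0.06343996]
```

View pics/s8c.png

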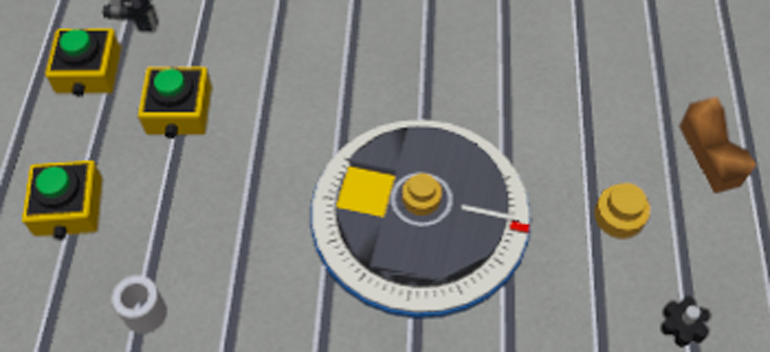

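The picture shows the button up at (170,85), the dial line at the bar (520,225), and all parts in place. I'll check the line/bar parallax numerically, and hand in only if it agrees.

```bash
python3 - <<'E'
from m import *
s=cam('scene'); f=lambda u,v,z: at(s,u/2.2+140,v/2.2+120,z)[:2]
C=np.array([.585,-.0025]); A=lambda x:np.degrees(np.arctan2(*(x-C)[::-1]))
i,b=A(f(514,215,.042)),A(f(520,227,.023)); i2=f(514,215,.042)-f(462,207,.042)
print(i,b,np.degrees(np.arctan2(i2[1],i2[0])))
if abs(i-b)<2.5: print(env.close_job())
E
```

```text
80.73452328108367 79.2031022952877 83.21190688199579
the job is handed in; nothing more can be done
None
```

The job is handed in, though I haven't seen a pass/fail result: the index line sits on the red bar to about 1 mm (wrist camera), the green button was pressed to its stop and came back up, and the bar and loose parts look undisturbed.

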